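# Clamp the blue-lidded ingredient bin

## Task

The blue-lidded ingredient bin is filled and ready to go. Tip its steel wire loop over so that it hooks behind the keeper on the blue lid, then press its red lever down until it snaps over centre and stays fully down, clamping the lid. Leave the open latch of the grey-lidded bin as it is.

Things in the scene. Friction and masses are not known exactly. Their poses are not given: they have to be found in the camera images.
- blue_bin: White bin, blue lid, fixed; 180 (x) x 140 (y) mm. Origin: underside centre, on the table. Its -x side bears the latch, facing the robot within 21 deg. Bin frame, mm: lid top 121 high; keeper on the lid: 34 wide step 135 high, upright lip x -86 to -80, 150 high (all some 8 higher while unclamped, gasket springs the lid up). Bar clamped: behind the lip, x -75, y 0, z 140.
- blue_bar (a point): Middle of the loop's steel bar, 10 mm thick, 56 long along bin y, on two wires 83 mm long hinged on the lever (bin x -142, z 119). Starts near upright, bar about 200 mm high, over the lever. Stays where left near upright; tipped over 35 deg past upright toward the lid it falls by itself and lands behind the lip. A level push on the bar toward +x of the bin does it.
- blue_lever (a joint): Red lever, rad: 0 open, 1.5 closed, dead centre 1.29. Paddle 30 wide, 5 thick, 68 long from a hinge along y at bin x -125, z 105 mm, y 0. Open it slants up and away from the lid, end at x -167, z 155; closed it slants down, end at x -180, z 65, only the table beneath. Pressed straight down at x -158 (its top there 88 high when closed) it takes under 10 N, then snaps on to a firm stop.
- grey_bar (a point): Middle of the same loop's bar on the bystander, an identical white bin with a grey lid, whose latch stands open and must stay so. Either bin may be the left or the right one.

How it is judged:
By the outcome, as a careful person would: the job done as asked, in the order asked, and still so for the second after the job is handed in, with the robot touching nothing.
It also fails if it takes over 40 s, if anything falls off the work surface, if the arm or the gripper's body presses on something with over 40 N, if the wrist force passes 120 N, or if a joint passes its speed limit or range.

## Robot

A 6-joint arm with a two-finger parallel gripper is mounted at the origin on the work surface. World frame = base frame: x ahead of the robot, y to its left, z up, the work surface at z = 0. Lengths are in m, angles in rad, forces in N, time in s.
With the tool pointing down it reaches from about 0.375 to 0.9 m from the base axis. Payload 3.1 kg.
Tool frame: the origin (TCP) lies at the very end of the fingers, on their centre line; the grasp point (between the pads) lies 19 mm behind it (hold_point_z is the distance from the TCP to the grasp point, in m); z points along the fingers, x is the direction in which the jaws open and shut, and the axes are right-handed (so a half turn about z gives the same grasp; the last joint's range is limited). The gripper opens to 87 mm and grips with 3 to 60 N. Pads are 19 mm wide; open, the fingers measure 117 mm over their backs; the gripper's body (75 mm by 190 mm) begins 51 mm behind the grasp point.
Start: joints at [-1.462, 0.527, 1.433, -0, 1.181, -0.178], TCP at [0.177, -0.599, 0.201] pointing down, gripper open.
Joint ranges: [-3.08, 3.08], [-0.75, 2.2], [0.22, 2.44], [-1.43, 4.57], [0, 2.65], [-2.85, 2.85]. Speed limits (rad/s): [2.79, 2.79, 3.14, 3.14, 3.14, 3.14].

## Interface

Orientations are given as a unit quaternion [x, y, z, w].
In Python, from rig import * gives the robot as it stands.
- The arm moves only by the tool carry_out, never from a script. Its argument "deltas" is a list of rows, each a list of 7 numbers: the closure, from -1 (fully open) to 1 (shut), then the shift along the tool's x, y, z in units of 25 mm (1.0 is 25 mm), then the turn, a rotation vector about the tool's x, y, z in degrees. In form: [[jaw, x, y, z, rx, ry, rz], ...]. A call has 1 to 8 rows; each row is the pose to reach, as a shift and turn from the pose commanded when the call began, along the tool's axes at that moment; what a row does not reach only later rows make up. A row lasts 1/10 s, in which the tool goes at most 50 mm and 8.59 degrees, less where a joint would pass 70% of its speed; a pose out of reach is approached as far as the arm can. A call with a gripper value outside its range is refused whole. The fingers move at their own pace and stop on an object; "force" is the grip in N (left out, the last holds). Time passes only in rows, so rows that repeat a pose let the fingers close. It gives the time, the measured TCP pose, the force and the opening at its end, in the units of the state.
- get_obs(): the state, without advancing time (a new reading comes with each control period).
- camera(name): name is "side" or "top"; returns (picture, depth): 480x640x3 uint8, red, green, blue; 480x640 float32, m along the optical axis (not along the pixel's ray), 0 where there is no reading.
- camera_info(name): a dict with "mtx" (3x3 intrinsics, pixels), "dist_coeffs" ([k1, k2, p1, p2, k3] as OpenCV has them; the pictures are not rectified), "origin" and "rotation" of the camera in the world. Camera axes: x right, y down, z forward; pixel columns grow to the right and rows downward; lengths in m; the calibration is good to about 2 mm. A picture is of the moment at which its call begins. camera_info takes no time and is no camera call.
- hand_in(): hands the job in, once; it reports no verdict.
Trained networks look in the newest picture that a camera, given by its name, has taken for a name from the list of things; names that differ only in an ending like _2 or _b are one class to them, and where a whole thing is asked for, a point or a joint stands for the part that bears it (a point fixed in the world has none). Each returns a list of dicts, best first, with "score" (0 to 1); they miss things now and then, are a little off and sometimes report something else, mostly with a low value. They report only what shows in the picture. A call takes as long as a camera call.
- spot_in(camera, target): "pixel" ([row, column] in pixels, amid what is visible of it).
The state is a dict: "time": time; "q": joint angles; "joint_velocities": joint speeds; "joint_torque": joint torques, N m; "position": TCP position; "tool_rot": TCP orientation; "ft_force": force on the tool from outside, world axes, zero at the start; "moment": the same for the moment, N m; "grip_width": finger opening in m.
Only numpy, scipy, OpenCV 4.12 (cv2) and the standard library are available. Lean on these libraries where they do the work, as an engineer would, in place of code of your own. Each camera call takes 0.05 s, during which the arm holds its last target.

## Working session

There is one attempt and no reset: what is moved stays moved. The work goes in short steps, Python scripts to look and compute and a tool call to move; the robot and the scene stay as the last step left them, time stands still between calls to the robot, and variables do not carry over. Pictures are saved under pics/ and viewed, and the job is handed in when it is done.

Besides the shell and the picture viewer there is one more tool, called as name([rows], argument=value, ...), one row to a line, values as JSON. carry_out: Moves the arm, as the interface text tells. Its arguments: {"type":"object","properties":{"deltas":{"type":"array"},"force":{"type":"number"}},"required":["deltas"]}

```bash
ls; mkdir -p pics
python3 - <<'E'
from rig import *
import cv2,numpy as np
for n in ["top","side"]:
    im,d=camera(n); cv2.imwrite(f"pics/{n}0.png",im[:,:,::-1]); np.savez(f"{n}0.npz",im=im,d=d)
    i=camera_info(n); print(n,i)
o=get_obs(); print(o)
E
```

```text
pics
top {'mtx': array([[558.37227589,   0.        , 318.14602312],
       [  0.        , 558.37227589, 233.3248286 ],
       [  0.        ,   0.        ,   1.        ]]), 'dist_coeffs': array([-0.17621236,  0.        ,  0.        ,  0.        ,  0.        ]), 'origin': array([ 0.38913616, -0.02727309,  1.17897651]), 'rotation': array([-0.69672392,  0.71124218, -0.06286927,  0.06897676])}
side {'mtx': array([[457.31451807,   0.        , 316.63198245],
       [  0.        , 457.31451807, 235.31643997],
       [  0.        ,   0.        ,   1.        ]]), 'dist_coeffs': array([-0.02220015,  0.        ,  0.        ,  0.        ,  0.        ]), 'origin': array([0.34118259, 0.65811604, 0.69308835]), 'rotation': array([-0.17259711,  0.88430981, -0.42773422,  0.07245577])}
{'time': 0.1, 'q': array([-1.46147610e+00,  5.28386317e-01,  1.43379826e+00,  9.87033755e-07,
        1.18141524e+00, -1.78515718e-01]), 'joint_velocities': array([ 2.52680616e-03, -1.12864680e-03, -4.10378888e-03,  5.02329794e-05,
        4.94016418e-05, -9.08592900e-04]), 'joint_torque': array([ 1.40488173e-04, -4.40984058e+01, -1.77150142e+01,  6.34497358e-02,
        5.34155988e-02, -5.07708376e-05]), 'position': array([ 0.177363  , -0.59855523,  0.20055382]), 'tool_rot': array([ 8.01210399e-01, -5.98381892e-01, -6.84334892e-04, -7.34074051e-04]), 'ft_force': array([0.26126127, 0.37878861, 0.34563288]), 'moment': array([-0.00241695,  0.0300533 , -0.05177955]), 'grip_width': 0.08683050507264965}
```

View pics/top0.png

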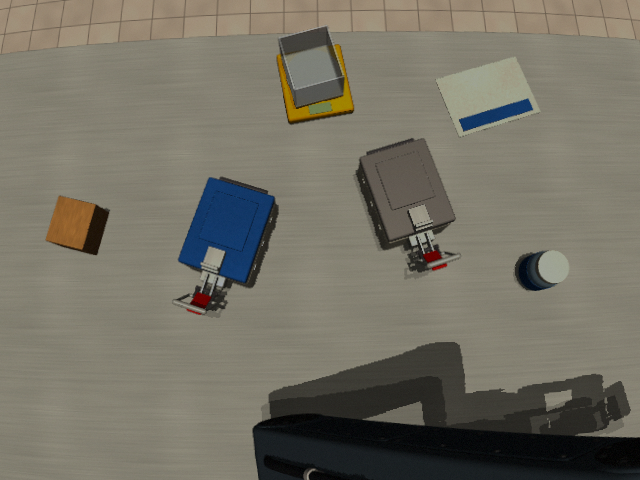

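View pics/side0.png

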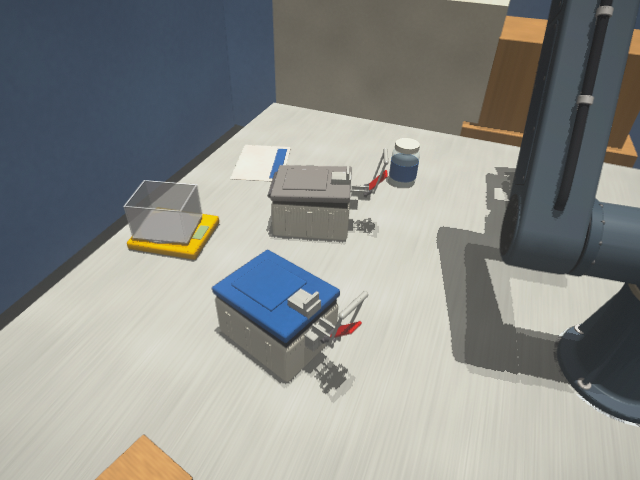

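The top view shows the blue bin on the left (lid around row 230, col 228), with its latch near row 300, col 203 and the grey bin on the right. The side view shows the blue bar upright near row 305, col 350. Next I fit the bin pose from the lid.

```bash
cat > h.py <<'E'
import numpy as np,cv2
from scipy.spatial.transform import Rotation as R
from rig import camera_info
def pts(n,d,mask):
    i=camera_info(n); r,c=np.nonzero(mask&(d>0))
    u=cv2.undistortPoints(np.stack([c,r],1).astype(np.float64).reshape(-1,1,2),i["mtx"],i["dist_coeffs"]).reshape(-1,2)
    z=d[r,c]; P=np.c_[u*z[:,None],z]
    return R.from_quat(i["rotation"]).apply(P)+i["origin"], r,c
E
cat > fit.py <<'E'
from h import *
for n in ["top","side"]:
    f=np.load(n+"0.npz"); im=f["im"].astype(int); d=f["d"]
    m=(im[...,2]>90)&(im[...,2]>im[...,0]*1.8)
    m=cv2.morphologyEx(m.astype(np.uint8),cv2.MORPH_OPEN,np.ones((5,5)))
    k,l,s,_=cv2.connectedComponentsWithStats(m); b=1+np.argmax(s[1:,4]); m=l==b
    P,_,_=pts(n,d,m); print(n,"lid z pct",np.percentile(P[:,2],[2,25,50,75,98]))
    P=P[abs(P[:,2]-np.median(P[:,2]))<.006]
    (c,s,a)=cv2.minAreaRect((P[:,:2]*1000).astype(np.float32)); print(c,s,a)
    # red and bar
    A,r,c_=pts(n,d,np.ones(d.shape,bool))
    ct=np.array(c)/1000
    near=np.hypot(A[:,0]-ct[0],A[:,1]-ct[1])<.24
    red=near&(im[r,c_,0]>120)&(im[r,c_,1]<60)&(A[:,2]>.05)
    yaw=np.deg2rad(a)
    print("red mean",A[red].mean(0),red.sum())
    # choose yaw so that -x faces robot
    for q in range(4):
        y=np.deg2rad(a+90*q); 
        if s[0]>0 and np.cos(y)>.9: yaw=y
    print("yaw",np.degrees((yaw+np.pi)%(2*np.pi)-np.pi))
    Rz=np.array([[np.cos(yaw),np.sin(yaw)],[-np.sin(yaw),np.cos(yaw)]])
    B=np.c_[(A[:,:2]-ct)@Rz.T,A[:,2]]
    hi=(B[:,0]>-.23)&(B[:,0]<-.02)&(abs(B[:,1])<.06)&(A[:,2]>.175)&(A[:,2]<.23)
    print("bar/hi in bin frame mean",B[hi].mean(0),hi.sum(),"min",B[hi].min(0),"max",B[hi].max(0))
    print("red bin frame",B[red].min(0),B[red].max(0),np.median(B[red],0))
    kp=(abs(B[:,0]+.07)<.035)&(abs(B[:,1])<.03)&(B[:,2]>.136)&(B[:,2]<.17)
    print("keeper",B[kp].mean(0),B[kp].min(0),B[kp].max(0))
E
python3 fit.py
```

```text
top lid z pct [0.12044475 0.12579046 0.12829071 0.13027055 0.13395417]
(602.5211181640625, 158.67031860351562) (136.8321075439453, 174.44100952148438) 71.17010498046875
red mean [0.4406373  0.21237028 0.15687341] 17
yaw -18.82989501953117
bar/hi in bin frame mean [-0.16254262 -0.0024133   0.20210617] 218 min [-0.16805798 -0.03428217  0.176067  ] max [-0.15375373  0.03092486  0.20934743]
red bin frame [-0.17154482 -0.01280512  0.15493627] [-0.16967071  0.01170846  0.1597363 ] [-0.17037114 -0.00070781  0.15656959]
keeper [-0.06765745 -0.0015835   0.14543259] [-0.09020404 -0.01810722  0.13646024] [-0.04465209  0.01748677  0.16324854]
side lid z pct [0.12136903 0.12556874 0.12804905 0.12953474 0.13185909]
(603.0263061523438, 158.04690551757812) (139.97720336914062, 177.70675659179688) 71.41877746582031
red mean [0.45650635 0.20830836 0.14376241] 116
yaw -18.581222534179666
bar/hi in bin frame mean [-0.16173598  0.00504721  0.20036518] 286 min [-0.16627623 -0.03074431  0.17508579] max [-0.15327298  0.03335759  0.20575545]
red bin frame [-0.17012401 -0.01229635  0.12145087] [-0.13436309  0.01570717  0.15856825] [-0.15034784  0.00050362  0.14001558]
keeper [-0.06896035  0.00289316  0.14551318] [-0.08796688 -0.01796365  0.13603494] [-0.04142138  0.0180365   0.16098825]
```

```bash
cat >> h.py <<'E'
C=np.array([.6027,.1585]); YAW=np.deg2rad(-18.7)
ex=np.array([np.cos(YAW),np.sin(YAW)]); ey=np.array([-ex[1],ex[0]])
def b2w(x,y,z): return np.r_[C+x*ex+y*ey,z]
def w2b(p): d=np.asarray(p[:2])-C; return np.r_[d@ex,d@ey,p[2]]
def row(p,q,tgt,ang):
    Rc=R.from_quat(q); s=Rc.inv().apply(np.asarray(tgt)-p)/.025
    a=np.deg2rad(ang); Rt=R.from_matrix(np.array([[np.cos(a),np.sin(a),0],[np.sin(a),-np.cos(a),0],[0,0,-1]]))
    return np.round(s,2),np.round(np.degrees((Rc.inv()*Rt).as_rotvec()),1)
E
python3 - <<'E'
from h import *; from rig import *
o=get_obs(); print(row(o["position"],o["tool_rot"],[.36,-.28,.32],-10))
f=np.load("top0.npz"); A,r,c=pts("top",f["d"],np.ones(f["d"].shape,bool))
m=(A[:,2]>.18)&(A[:,2]<.23)&(A[:,1]<-.05)&(A[:,1]>-.4)&(r<300)
print(A[m].mean(0),A[m].min(0),A[m].max(0))
E
```

```text
(array([-10.15, -10.62,  -4.75]), array([ -0.1,   0.1, -63.5]))
[ 0.51918552 -0.24100468  0.20331822] [ 0.50685682 -0.27264656  0.18035934] [ 0.53424262 -0.21115933  0.20882139]
```

carry_out([
  [1, -10.15, -10.6, -4.75, 0, 0, -63.5],
  [1, -10.15, -10.6, -4.75, 0, 0, -63.5],
  [1, -10.15, -10.6, -4.75, 0, 0, -63.5],
  [1, -10.15, -10.6, -4.75, 0, 0, -63.5],
  [1, -10.15, -10.6, -4.75, 0, 0, -63.5],
  [1, -10.15, -10.6, -4.75, 0, 0, -63.5],
  [1, -10.15, -10.6, -4.75, 0, 0, -63.5],
  [1, -10.15, -10.6, -4.75, 0, 0, -63.5],
], force=20)

```text
time: 0.9
position: [0.3602, -0.2779, 0.321]
tool_rot: [0.996, -0.085, 0.0, -0.0]
ft_force: [0.3, -0.5, 0.3]
grip_width: 0.0311
```

Run:
```python
from h import *; from rig import *
o=get_obs(); print(o["position"],o["q"]);print(row(o["position"],o["tool_rot"],[.41,.08,.30],50))
```

```text
[ 0.36022404 -0.27792449  0.32095639] [-9.04110901e-01  1.53757979e-01  1.66784620e+00  7.17874585e-04
  1.32001701e+00 -7.34805178e-01]
(array([ -0.45, -14.45,   0.85]), array([ -0. ,  -0. , -59.7]))
```

carry_out([
  [1, -0.45, -14.45, 0.85, 0, 0, -59.7],
  [1, -0.45, -14.45, 0.85, 0, 0, -59.7],
  [1, -0.45, -14.45, 0.85, 0, 0, -59.7],
  [1, -0.45, -14.45, 0.85, 0, 0, -59.7],
  [1, -0.45, -14.45, 0.85, 0, 0, -59.7],
  [1, -0.45, -14.45, 0.85, 0, 0, -59.7],
  [1, -0.45, -14.45, 0.85, 0, 0, -59.7],
  [1, -0.45, -14.45, 0.85, 0, 0, -59.7],
])

```text
time: 1.7
position: [0.4103, 0.0812, 0.2985]
tool_rot: [0.906, 0.424, -0.0, -0.001]
ft_force: [0.2, -0.8, -0.3]
grip_width: 0.0005
```

Run:
```python
from h import *; from rig import *
o=get_obs(); print(o["position"],o["q"]);print(b2w(-.215,0,.25));print(row(o["position"],o["tool_rot"],b2w(-.215,0,.25),71.3))
```

```text
[0.41028653 0.08123159 0.2984743 ] [-0.07451719  0.11714512  1.77845496  0.00178046  1.24731262 -0.94985978]
[0.39904979 0.22743179 0.25      ]
(array([ 4.2 , -4.09,  1.95]), array([ -0.1,  -0.1, -21.2]))
```

carry_out([
  [1, 4.2, -4.1, 1.95, 0, 0, -21.2],
  [1, 4.2, -4.1, 1.95, 0, 0, -21.2],
  [1, 4.2, -4.1, 1.95, 0, 0, -21.2],
  [1, 4.2, -4.1, 1.95, 0, 0, -21.2],
  [1, 4.2, -4.1, 1.95, 0, 0, -21.2],
])

```text
time: 2.2
position: [0.4004, 0.2235, 0.2495]
tool_rot: [0.814, 0.58, -0.001, 0.0]
ft_force: [0.7, 0.4, -0.5]
grip_width: 0.0004
```

Run:
```python
from h import *; from rig import *
o=get_obs(); print(o["position"],w2b(o["position"]),o["q"]);print(row(o["position"],o["tool_rot"],b2w(-.215,0,.176),71.3),row(o["position"],o["tool_rot"],b2w(-.10,0,.176),71.3))
```

```text
[0.40041176 0.22347604 0.24947849] [-0.21244166 -0.00331026  0.24947849] [ 2.65203077e-01  2.39167233e-01  1.76950741e+00 -9.69013065e-04
  1.13496985e+00 -9.72974268e-01]
(array([ 0.14, -0.1 ,  2.94]), array([-0.1,  0.1, -0.3])) (array([0.16, 4.5 , 2.93]), array([-0.1,  0.1, -0.3]))
```

carry_out([
  [1, 0.1, -0.1, 1.5, 0, 0, 0],
  [1, 0.1, -0.1, 2.95, 0, 0, 0],
  [1, 0.1, -0.1, 2.95, 0, 0, 0],
])

```text
time: 2.5
position: [0.3968, 0.2237, 0.1737]
tool_rot: [0.816, 0.579, -0.004, -0.001]
ft_force: [-1.0, -0.3, 0.5]
grip_width: 0.0005
```

carry_out([
  [1, 0, 0.5, 0, 0, 0, 0],
  [1, 0, 1.0, 0, 0, 0, 0],
  [1, 0, 1.5, 0, 0, 0, 0],
  [1, 0, 2.0, 0, 0, 0, 0],
  [1, 0, 2.5, 0, 0, 0, 0],
  [1, 0, 3.0, 0, 0, 0, 0],
  [1, 0, 3.5, 0, 0, 0, 0],
  [1, 0, 3.5, 0, 0, 0, 0],
])

```text
time: 3.3
position: [0.4845, 0.1974, 0.1765]
tool_rot: [0.815, 0.579, 0.001, 0.001]
ft_force: [-0.1, 0.2, -1.1]
grip_width: 0.0002
```

Run:
```python
from h import *; from rig import *
o=get_obs(); print(w2b(o["position"]),o["ft_force"])
im,d=camera("side"); cv2.imwrite("pics/s1.png",cv2.resize(im[220:420,180:420,::-1],None,fx=3,fy=3))
```

```text
[-0.12444301 -0.00106887  0.17651967] [-0.14338283  0.23451415 -1.07136982]
```

View pics/s1.png

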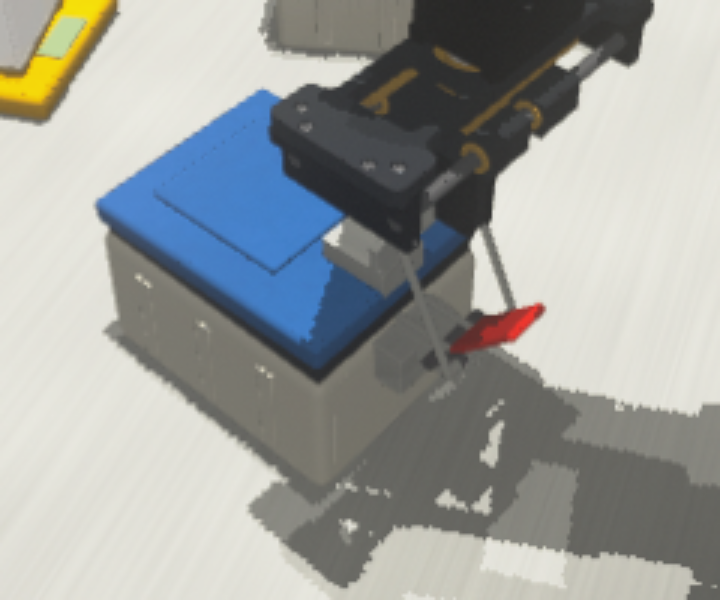

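The bar is leaning toward the lid (wires at crop row 300, col 430) and is hidden behind the gripper body. I'll keep pushing.

carry_out([
  [1, 0, 0.4, 0, 0, 0, 0],
  [1, 0, 0.8, 0, 0, 0, 0],
  [1, 0, 1.1, 0, 0, 0, 0],
  [1, 0, 1.1, 0, 0, 0, 0],
  [1, 0, 1.1, 0, 0, 0, 0],
])

```text
time: 3.85
position: [0.508, 0.1888, 0.1763]
tool_rot: [0.815, 0.58, -0.0, -0.0]
ft_force: [-0.8, 0.1, -0.4]
grip_width: 0.0003
```

Run:
```python
from h import *; from rig import *
o=get_obs(); print(w2b(o["position"]),o["ft_force"])
im,d=camera("side"); cv2.imwrite("pics/s2.png",cv2.resize(im[220:420,180:420,::-1],None,fx=3,fy=3))
```

```text
[-0.09938928 -0.00164343  0.17631908] [-0.78422081  0.07244822 -0.44109115]
```

View pics/s2.png

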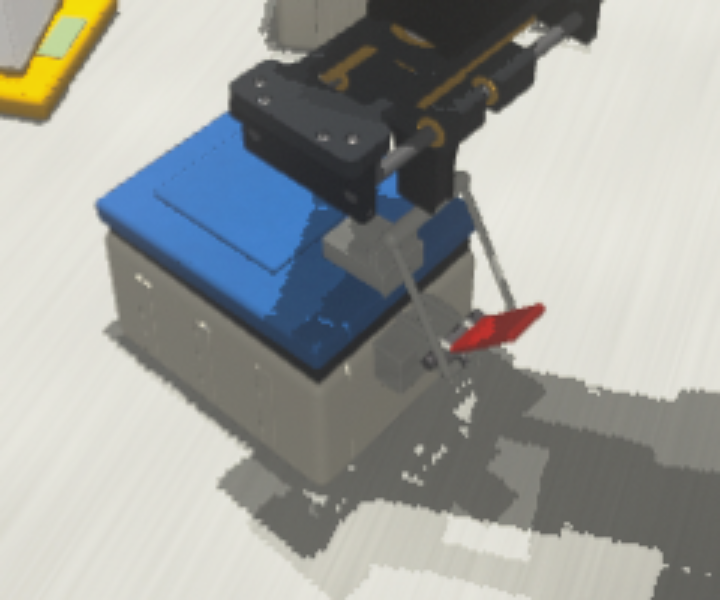

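The wires end at crop (row 240, col 390) and (row 185, col 465), so the bar is still against the fingers. A little further.

carry_out([
  [1, 0, 0.3, 0, 0, 0, 0],
  [1, 0, 0.6, 0, 0, 0, 0],
  [1, 0, 0.8, 0, 0, 0, 0],
  [1, 0, 0.8, 0, 0, 0, 0],
  [1, 0, 0.8, 0, 0, 0, 0],
])

```text
time: 4.4
position: [0.527, 0.1822, 0.1763]
tool_rot: [0.815, 0.58, -0.0, -0.0]
ft_force: [-0.3, -0.0, -0.2]
grip_width: 0.0003
```

Run:
```python
from h import *; from rig import *
o=get_obs(); print(w2b(o["position"]),o["ft_force"])
im,d=camera("side"); cv2.imwrite("pics/s3.png",cv2.resize(im[220:420,180:420,::-1],None,fx=3,fy=3))
```

```text
[-0.07930404 -0.00179986  0.17633945] [-0.32363781 -0.01744714 -0.18851217]
```

View pics/s3.png

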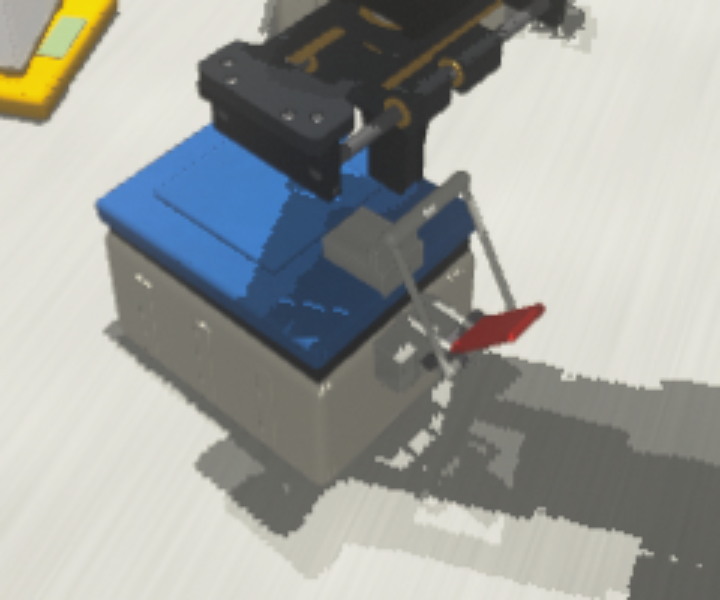

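The bar is now visible (crop 210,430), on the robot side of the fingers. I'll measure it.

Run:
```python
from h import *; from rig import *
im,d=camera("side"); np.savez("s4.npz",im=im,d=d)
A,r,c=pts("side",d,np.ones(d.shape,bool))
for cr,cc in [(210,430),(240,390),(185,465),(195,445),(225,410),(300,425),(240,490)]:
    rr,c0=220+cr/3,180+cc/3
    k=np.hypot(r-rr,c-c0)<2.2
    for j in np.nonzero(k)[0]:
        b=w2b(A[j]); 
        if b[2]>.13: print(cr,cc,np.round(b*1000),im[r[j],c[j]])
    print()
```

```text
210 430 [-103.   -1.  196.] [124 123 118]
210 430 [-104.   -3.  195.] [149 148 140]
210 430 [-104.    3.  197.] [127 127 120]
210 430 [-104.    0.  195.] [177 176 166]
210 430 [-105.   -1.  195.] [171 170 161]
210 430 [-106.   -2.  195.] [117 116 111]
210 430 [-104.    3.  196.] [182 181 170]
210 430 [-105.    2.  195.] [166 165 156]
210 430 [-106.    1.  195.] [145 144 137]
210 430 [-105.   -3.  191.] [112 112 109]
210 430 [-104.    3.  193.] [162 161 152]
210 430 [-106.    2.  193.] [139 138 131]
210 430 [-106.    0.  192.] [103 105 102]
210 430 [-106.    3.  192.] [100 100  99]

240 390 [-101.   28.  195.] [108 108 103]
240 390 [-103.   32.  197.] [109 109 102]
240 390 [-103.   29.  195.] [116 116 111]
240 390 [-104.   28.  196.] [109 110 105]
240 390 [-101.   32.  194.] [103 104  99]
240 390 [-103.   31.  195.] [109 109 105]
240 390 [-104.   31.  195.] [113 113 108]
240 390 [-105.   29.  194.] [108 108 104]
240 390 [-105.   27.  193.] [104 104 100]
240 390 [-103.   32.  193.] [103 104 100]
240 390 [-104.   30.  192.] [105 105 101]
240 390 [-106.   31.  194.] [105 105 100]
240 390
[... 1550 characters left out ...]
0 [-105.   17.  196.] [104 103  99]
225 410 [-105.   16.  195.] [104 104  99]
225 410 [-106.   14.  194.] [103 102  98]
225 410 [-104.   19.  194.] [105 103 100]
225 410 [-104.   17.  193.] [103 104  99]
225 410 [-106.   17.  194.] [102 102  97]
225 410 [-106.   14.  192.] [97 97 93]
225 410 [-107.   20.  195.] [101 101  96]
225 410 [-106.   17.  192.] [98 97 93]

300 425 [-121.   26.  159.] [105 104 100]
300 425 [-121.   26.  157.] [105 105 100]
300 425 [-123.   26.  156.] [99 98 95]

240 490 [-120.  -29.  161.] [121 120 113]
240 490 [-120.  -29.  159.] [123 123 117]
240 490 [-121.  -28.  158.] [122 121 115]
240 490 [-121.  -31.  156.] [143 143 135]
240 490 [-123.  -29.  156.] [123 122 116]
```

Run:
```python
from h import *; from rig import *
i=camera_info("side"); Rc=R.from_quat(i["rotation"])
def pj(p):
    rv=Rc.inv(); t=rv.apply(p-i["origin"]); u,_=cv2.projectPoints(t.reshape(1,3),np.zeros(3),np.zeros(3),i["mtx"],i["dist_coeffs"]); return (u.ravel()-[180,220])*3
o=get_obs(); print("tcp crop col,row",pj(o["position"]), "bar",pj(b2w(-.101,0,.19)))
f=np.load("s4.npz"); A,r,c=pts("side",f["d"],np.ones(f["d"].shape,bool))
for cr,cc in [(180,400),(185,410),(150,400),(150,385),(190,330),(170,330)]:
    k=np.argmin(np.hypot(r-220-cr/3,c-180-cc/3)); print(cr,cc,w2b(A[k])*1000,f["im"][r[k],c[k]])
im=f["im"]; cv2.imwrite("pics/s4.png",cv2.resize(im[240:340,260:360,::-1],None,fx=6,fy=6,interpolation=cv2.INTER_CUBIC))
im,d=camera("top");cv2.imwrite("pics/t4.png",cv2.resize(im[150:350,120:320,::-1],None,fx=3,fy=3))
```

```text
tcp crop col,row [394.98001052 208.2674206 ] bar [424.66039002 211.00647743]
180 400 [-89.83007819   7.58446163 210.36197753] [42 43 43]
185 410 [-44.89824496 -57.41809555 129.23434769] [ 52  75 108]
150 400 [-90.63113111   9.01082339 232.39545924] [42 42 43]
150 385 [-81.45861436   9.65229615 227.19261153] [43 43 44]
190 330 [-115.49194993   84.5052995   277.55837224] [40 41 43]
170 330 [-115.52501049   84.27836614  288.0763172 ] [40 42 44]
```

View pics/s4.png

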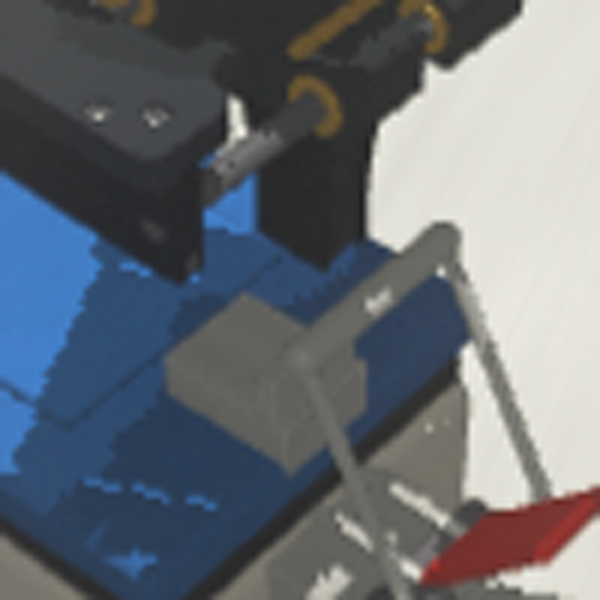

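View pics/t4.png

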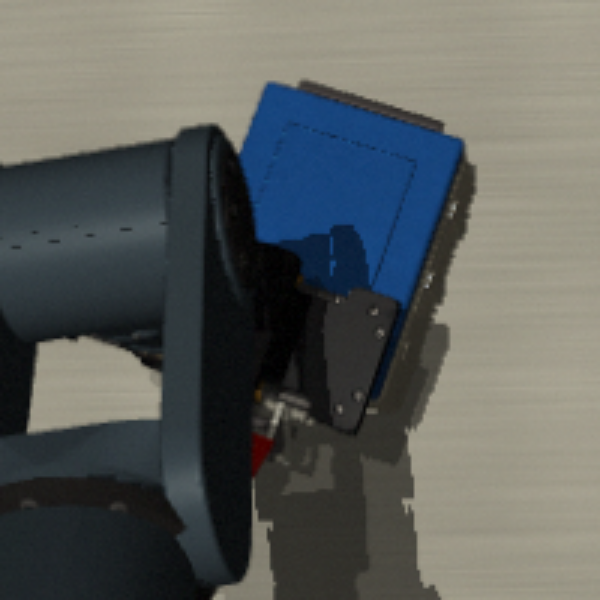

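Run:
```python
from h import *; from rig import *
f=np.load("s4.npz"); A,r,c=pts("side",f["d"],np.ones(f["d"].shape,bool))
B=np.array([w2b(a) for a in A])*1000
m=(B[:,0]>-98)&(B[:,0]<-60)&(abs(B[:,1])<22)&(B[:,2]>160)&(B[:,2]<250)
for cc in range(305,325,2):
    k=m&(c==cc)
    if k.any():
        j=np.nonzero(k)[0]; j=j[np.argsort(-r[j])][:3]; print(cc,[(r[x],np.round(B[x]),f["im"][r[x],c[x]]) for x in j])
o=get_obs(); print(o["position"],o["q"],o["grip_width"])
```

```text
305 [(np.int64(280), array([-73.,   7., 199.]), array([49, 67, 96], dtype=uint8)), (np.int64(279), array([-73.,   6., 200.]), array([42, 46, 56], dtype=uint8)), (np.int64(278), array([-74.,   7., 204.]), array([40, 42, 44], dtype=uint8))]
307 [(np.int64(281), array([-76.,   6., 198.]), array([46, 62, 84], dtype=uint8)), (np.int64(280), array([-78.,   8., 203.]), array([43, 45, 52], dtype=uint8)), (np.int64(279), array([-77.,   6., 203.]), array([40, 42, 42], dtype=uint8))]
309 [(np.int64(282), array([-81.,   7., 200.]), array([41, 48, 60], dtype=uint8)), (np.int64(281), array([-81.,   7., 202.]), array([40, 41, 41], dtype=uint8)), (np.int64(280), array([-81.,   7., 204.]), array([43, 43, 44], dtype=uint8))]
311 [(np.int64(294), array([-96.,  20., 194.]), array([74, 80, 86], dtype=uint8)), (np.int64(283), array([-85.,   7., 201.]), array([43, 49, 59], dtype=uint8)), (np.int64(282), array([-86.,   7., 203.]), array([41, 42, 43], dtype=uint8))]
313 [(np.int64(285), array([-90.,   8., 200.]), array([49, 65, 87], dtype=uint8)), (np.int64(284), array([-90.,   8., 202.]), array([43, 47, 54]
[... 589 characters left out ...]
80), array([-89.,  -8., 199.]), array([46, 52, 62], dtype=uint8)), (np.int64(279), array([-90.,  -7., 202.]), array([44, 45, 47], dtype=uint8)), (np.int64(278), array([-90.,  -6., 205.]), array([45, 46, 45], dtype=uint8))]
321 [(np.int64(268), array([-90., -10., 223.]), array([90, 89, 85], dtype=uint8)), (np.int64(267), array([-90., -11., 224.]), array([79, 79, 76], dtype=uint8)), (np.int64(266), array([-91.,  -9., 228.]), array([55, 54, 54], dtype=uint8))]
323 [(np.int64(284), array([-98.,  -7., 196.]), array([72, 79, 87], dtype=uint8))]
[0.5266545  0.18237224 0.17637469] [ 1.32816749e-01  4.68425154e-01  1.63044838e+00  8.14685941e-05
  1.04319011e+00 -1.10454736e+00] 0.0004556447654884766
```

The fingers really end at z ≈ 200 mm, about 24 mm above the reported TCP (176 mm), so they skimmed over the bar. The bar now sits at bin (-101, 0, 190), about 29° past upright. I'll take the 24 mm offset into account: lift, go back behind the bar, lower, then push again.

carry_out([
  [1, 0, 0, -1.2, 0, 0, 0],
  [1, 0, 0, -1.2, 0, 0, 0],
  [1, 0, -1.2, -1.2, 0, 0, 0],
  [1, 0, -2.4, -1.2, 0, 0, 0],
  [1, 0, -2.4, -1.2, 0, 0, 0],
  [1, 0, -2.4, 0, 0, 0, 0],
  [1, 0, -2.4, 1.1, 0, 0, 0],
  [1, 0, -2.4, 1.1, 0, 0, 0],
])

```text
time: 5.35
position: [0.4679, 0.2013, 0.146]
tool_rot: [0.815, 0.58, -0.003, -0.001]
ft_force: [0.3, -0.0, -0.1]
grip_width: 0.0004
```

```bash
cat > look.py <<'E'
import sys
from h import *; from rig import *
o=get_obs(); print(o["time"],w2b(o["position"]),o["ft_force"])
im,d=camera("side"); np.savez(sys.argv[1]+".npz",im=im,d=d); cv2.imwrite(f"pics/{sys.argv[1]}.png",cv2.resize(im[240:390,230:400,::-1],None,fx=4,fy=4,interpolation=cv2.INTER_CUBIC))
E
python3 look.py s5
```

```text
5.35 [-0.14145171 -0.00266773  0.1459835 ] [ 0.30884376 -0.01145148 -0.08123111]
```

View pics/s5.png

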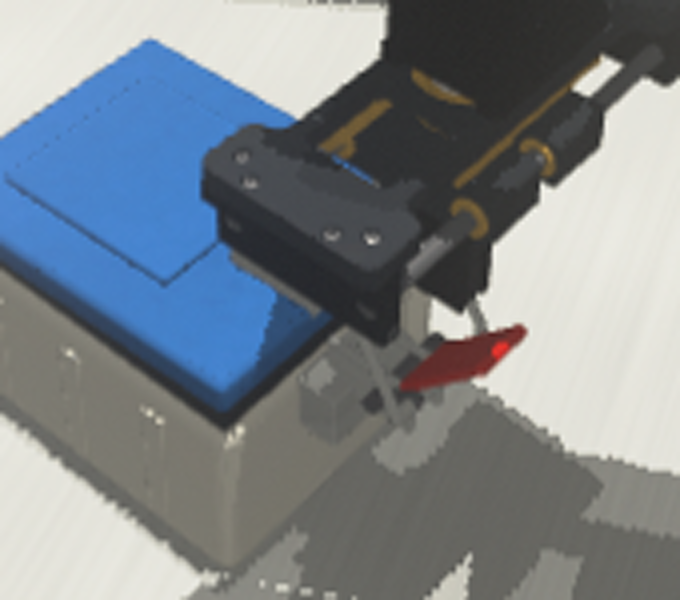

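The tool is now behind the bar and above the lever (red paddle near crop 355,465), with nothing touching. Push now.

carry_out([
  [1, 0, 0.4, 0, 0, 0, 0],
  [1, 0, 0.8, 0, 0, 0, 0],
  [1, 0, 1.2, 0, 0, 0, 0],
  [1, 0, 1.6, 0, 0, 0, 0],
  [1, 0, 2.0, 0, 0, 0, 0],
  [1, 0, 2.0, 0, 0, 0, 0],
  [1, 0, 2.0, 0, 0, 0, 0],
])

```text
time: 6.1
position: [0.5175, 0.1854, 0.1488]
tool_rot: [0.815, 0.58, -0.0, -0.0]
ft_force: [-0.7, -0.9, -0.1]
grip_width: 0.0006
```

```bash
python3 look.py s6
```

```text
6.1 [-0.08930105 -0.00182674  0.14884665] [-0.70105553 -0.90240765 -0.05043773]
```

View pics/s6.png

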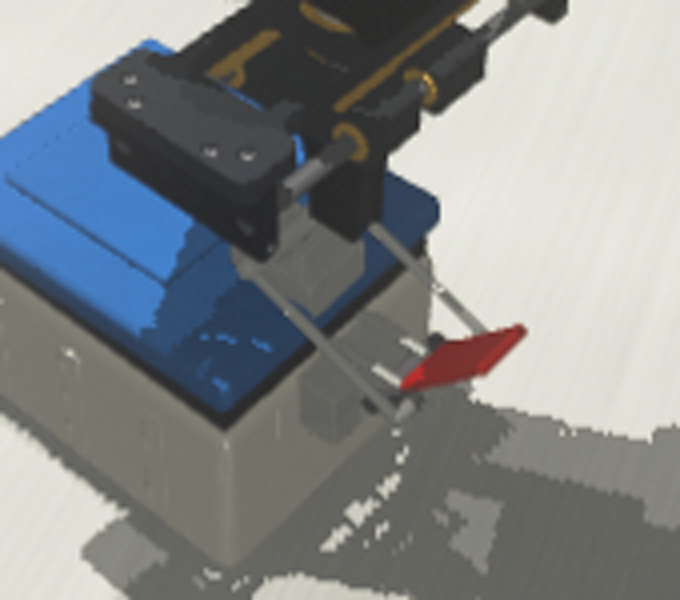

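The wires now lie low toward the lid, so the bar has dropped. I'll lift clear, move back over the lever and check.

carry_out([
  [1, 0, 0, -1.0, 0, 0, 0],
  [1, 0, 0, -2.0, 0, 0, 0],
  [1, 0, -1.0, -2.0, 0, 0, 0],
  [1, 0.1, -2.75, -2.0, 0, 0, 0],
  [1, 0.1, -2.75, -2.0, 0, 0, 0],
  [1, 0.1, -2.75, -2.0, 0, 0, 0],
])

```text
time: 6.75
position: [0.4521, 0.2109, 0.1991]
tool_rot: [0.814, 0.581, -0.0, 0.0]
ft_force: [0.6, -1.0, 0.3]
grip_width: 0.0003
```

```bash
python3 look.py s7
python3 - <<'E'
from h import *
f=np.load("s7.npz"); A,r,c=pts("side",f["d"],np.ones(f["d"].shape,bool))
B=np.array([w2b(a) for a in A])*1000
m=(B[:,0]>-98)&(B[:,0]<-40)&(abs(B[:,1])<40)&(abs(B[:,1])>19)&(B[:,2]>137)&(B[:,2]<175)
print(m.sum(),B[m].mean(0),B[m].min(0),B[m].max(0))
m2=m&(B[:,1]>0);print(B[m2].mean(0),B[m&(B[:,1]<0)].mean(0))
E
```

```text
6.75 [-0.15944469  0.0013995   0.19912746] [ 0.60578706 -1.04909439  0.34259481]
117 [-74.53800191  24.21585495 145.94480957] [-97.98544516 -26.82425304 137.15398029] [-57.361003    31.953434   153.90243673]
[-73.52756269  26.92689708 146.38667474] [-93.23112745 -25.93842449 137.77030382]
```

View pics/s7.png

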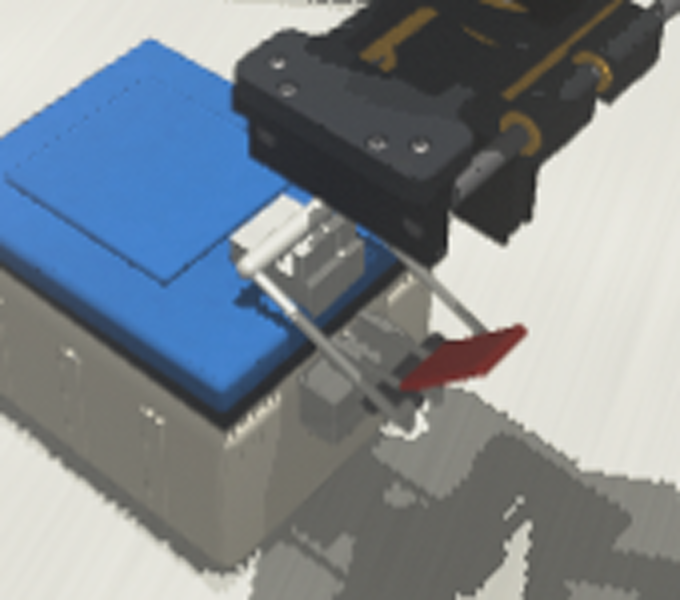

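The bar lies behind the lip on the keeper step (crop ~240,285). Before pressing I'll check the gripper body's clearance, since the fingers are shorter than stated.

Run:
```python
from h import *
f=np.load("s7.npz"); im=f["im"].astype(int);A,r,c=pts("side",f["d"],(im.max(2)<110)&(im.max(2)-im.min(2)<25))
B=np.array([w2b(a) for a in A])*1000-[-159,1,199]
m=(B[:,2]>5)&(B[:,2]<150)&(abs(B[:,0])<130)&(abs(B[:,1])<130); B=B[m]
for x in range(-60,120,10):
    k=(B[:,0]>=x)&(B[:,0]<x+10)
    if k.sum()>3:
        q=B[k]; j=np.argsort(q[:,2])[:4]; print(x,k.sum(),np.round(np.median(q[j],0)), "y rng",np.round(q[:,1].min()),np.round(q[:,1].max()))
```

```text
-40 1165 [-32.  87.  93.] y rng -91.0 96.0
-30 1448 [-26.  87.  93.] y rng -93.0 96.0
-20 677 [-10.  -5.  25.] y rng -94.0 97.0
-10 663 [-9. -1. 24.] y rng -93.0 96.0
0 555 [ 7.  9. 26.] y rng 7.0 96.0
10 640 [11. 48. 61.] y rng 5.0 96.0
20 395 [24. 87. 95.] y rng 16.0 96.0
30 132 [33. 86. 95.] y rng 68.0 96.0
```

carry_out([
  [1, 0, 0, 1.0, 0, 0, 0],
  [1, 0, 0, 2.0, 0, 0, 0],
  [1, 0, 0, 2.8, 0, 0, 0],
  [1, 0, 0, 3.1, 0, 0, 0],
  [1, 0, 0, 3.4, 0, 0, 0],
  [1, 0, 0, 3.7, 0, 0, 0],
  [1, 0, 0, 4.0, 0, 0, 0],
])

```text
time: 7.5
position: [0.454, 0.2106, 0.0992]
tool_rot: [0.815, 0.58, 0.001, 0.0]
ft_force: [-1.0, 1.1, 4.9]
grip_width: 0.0007
```

```bash
python3 look.py s8
```

```text
7.5 [-0.15753507  0.00172364  0.09916187] [-0.95306836  1.12242975  4.94622057]
```

View pics/s8.png

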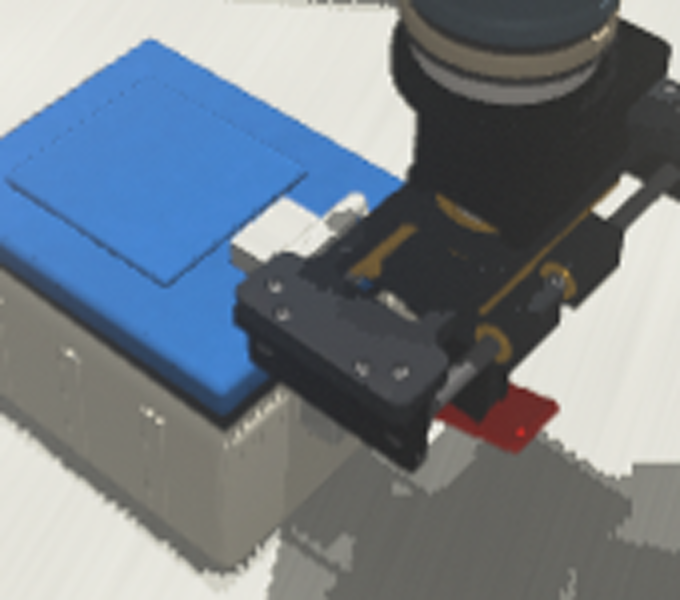

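The lever is near level at 4.9 N, and the bar is drawn against the lip. Carry on down.

carry_out([
  [1, 0, 0, 0.3, 0, 0, 0],
  [1, 0, 0, 0.6, 0, 0, 0],
  [1, 0, 0, 0.9, 0, 0, 0],
  [1, 0, 0, 1.1, 0, 0, 0],
  [1, 0, 0, 1.2, 0, 0, 0],
  [1, 0, 0, 1.2, 0, 0, 0],
])

```text
time: 8.15
position: [0.4538, 0.2104, 0.0693]
tool_rot: [0.815, 0.58, 0.0, 0.0]
ft_force: [-0.5, -0.6, 6.0]
grip_width: 0.0008
```

```bash
python3 look.py s9
python3 - <<'E'
from h import *
f=np.load("s9.npz"); im=f["im"].astype(int);A,r,c=pts("side",f["d"],(im[...,0]>60)&(im[...,1]<im[...,0]*.45))
B=np.array([w2b(a) for a in A])*1000
B=B[(abs(B[:,0]+155)<50)&(abs(B[:,1])<25)]; print(len(B)); p=np.polyfit(B[:,0],B[:,2],1); print(p,np.polyval(p,[-158,-180]),B.min(0),B.max(0))
E
```

```text
8.15 [-0.15770367  0.00145768  0.06928588] [-0.53829836 -0.61780854  6.01681911]
212
[  0.69557576 192.96952035] [83.06854968 67.76588288] [-177.77176505  -14.97365947   67.79016172] [-153.36791547   14.44949055   91.97900291]
```

View pics/s9.png

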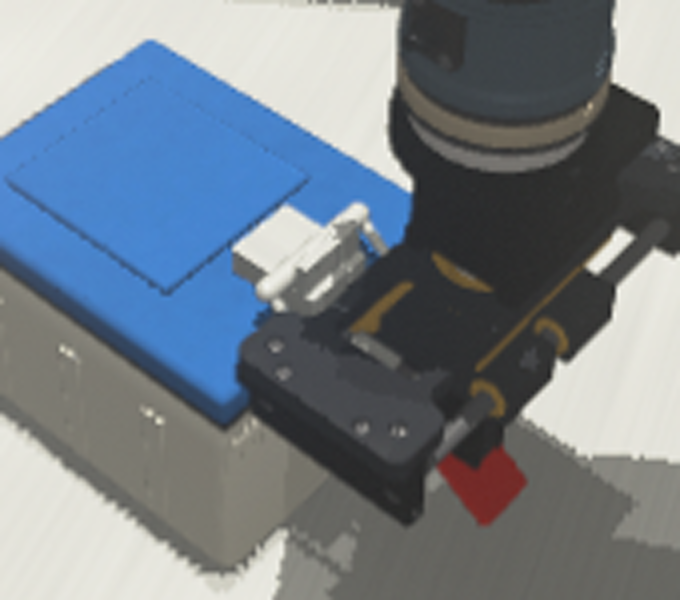

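The lid is down and the lever is near its end (6 N). I'll press a little more to reach the firm stop.

carry_out([
  [1, 0, 0, 0.15, 0, 0, 0],
  [1, 0, 0, 0.25, 0, 0, 0],
  [1, 0, 0, 0.25, 0, 0, 0],
])

```text
time: 8.5
position: [0.4543, 0.2104, 0.0679]
tool_rot: [0.814, 0.58, 0.002, 0.001]
ft_force: [-9.3, -2.7, 44.9]
grip_width: 0.0005
```

The force jumped to 45 N with no further travel, so it's on the firm stop. Retreat up and clear.

carry_out([
  [1, 0, 0, -0.5, 0, 0, 0],
  [1, 0, 0, -2, 0, 0, 0],
  [1, 0, 0, -4, 0, 0, 0],
  [1, 0, 0, -5.5, 0, 0, 0],
  [1, 0, -2.0, -6.5, 0, 0, 0],
  [1, 0, -2.0, -6.5, 0, 0, 0],
  [1, 0, -2.0, -6.5, 0, 0, 0],
])

```text
time: 9.2
position: [0.4052, 0.2271, 0.2258]
tool_rot: [0.814, 0.581, 0.001, 0.0]
ft_force: [0.6, -0.4, -0.4]
grip_width: 0.0007
```

```bash
python3 look.py s10
python3 - <<'E'
from h import *
f=np.load("s10.npz"); im=f["im"].astype(int);A,r,c=pts("side",f["d"],(im[...,0]>60)&(im[...,1]<im[...,0]*.45))
B=np.array([w2b(a) for a in A])*1000
B=B[(abs(B[:,0]+155)<50)&(abs(B[:,1])<25)]; print(len(B)); p=np.polyfit(B[:,0],B[:,2],1); print(p,np.polyval(p,[-158,-180]),B.min(0),B.max(0))
A,r,c=pts("side",f["d"],np.ones(f["d"].shape,bool));B=np.array([w2b(a) for a in A])*1000
m=(B[:,0]>-90)&(B[:,0]<-60)&(abs(B[:,1])<34)&(abs(B[:,1])>19)&(B[:,2]>130)&(B[:,2]<170)
print(m.sum(),np.median(B[m],0),B[m].max(0))
m=(abs(B[:,0])<40)&(abs(B[:,1])<40)&(B[:,2]>100)&(B[:,2]<145);print("lid",np.median(B[m][:,2]))
E
```

```text
9.2 [-0.20908072  0.00166668  0.22575092] [ 0.59403681 -0.40642386 -0.41355652]
479
[  0.71737036 196.34800609] [83.00348994 67.22134212] [-177.97654705  -14.88160528   67.65375069] [-134.80969202   14.93320238  100.90362059]
139 [-76.89996929  21.93647317 142.23866259] [-68.15944249  32.21940973 148.18601397]
lid 126.31777786149057
```

View pics/s10.png

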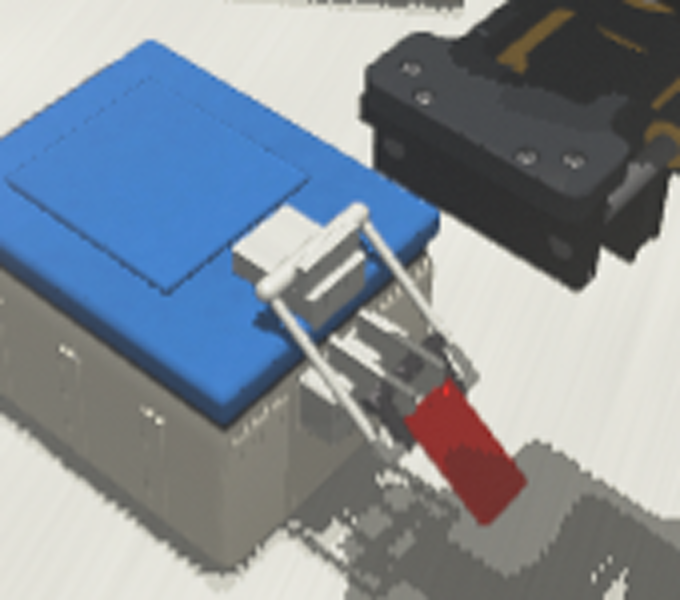

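The lever is fully down: its slope is 35.6° against 36° expected, and its end is at (-178, 68). The bar is behind the lip. One last check on the lid height and the grey latch.

Run:
```python
from h import *; from rig import *
for n in ["side","top"]:
    im,d=camera(n); I=im.astype(int)
    A,r,c=pts(n,d,np.ones(d.shape,bool)); B=np.c_[(A[:,:2]-C)@np.c_[ex,ey],A[:,2]]*1000
    blue=(I[r,c,2]>90)&(I[r,c,2]>I[r,c,0]*1.8)
    for x in (-75,-40,0,40,75):
        k=blue&(abs(B[:,0]-x)<6)&(abs(B[:,1])<62)&(B[:,2]>100)&(B[:,2]<150); print(n,"lid x",x,k.sum(),np.median(B[k,2]) if k.any() else None)
    m=(A[:,2]>.18)&(A[:,2]<.23)&(A[:,1]<-.15)&(A[:,1]>-.34)&(A[:,0]>.45)&(A[:,0]<.6); print("grey bar",A[m].mean(0) if m.any() else None)
    if n=="side": cv2.imwrite("pics/s11.png",im[:,:,::-1])
o=get_obs(); print(o["time"],o["ft_force"])
```

```text
side lid x -75 210 123.04931454164026
side lid x -40 252 122.65043281551448
side lid x 0 367 125.83388256448703
side lid x 40 329 125.71222263028092
side lid x 75 287 121.9601759160891
grey bar None
top lid x -75 177 123.44136089332358
top lid x -40 350 123.31783778125971
top lid x 0 380 126.06391406482409
top lid x 40 363 125.79658348143296
top lid x 75 362 122.27791448694292
grey bar [ 0.51917668 -0.24108435  0.20317624]
9.35 [-0.07382598  0.1015306  -0.61150767]
```

View pics/s11.png

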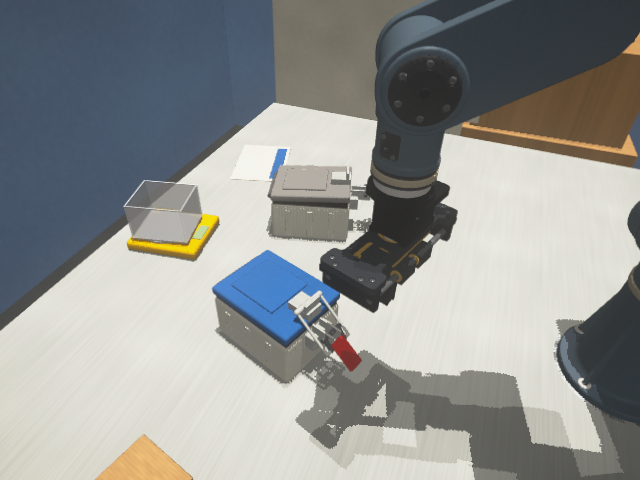

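The blue latch is closed (lever near row 352, col 347) and the lid rim is at about 122–123 mm. The grey bar is unmoved and the gripper touches nothing.

```bash
python3 -c "
from rig import *
print(hand_in())"
```

```text
the job is handed in; nothing more can be done
None
```

The blue bin is latched: I tipped its wire loop over behind the keeper, then pressed the red lever past dead centre onto its stop. I backed the arm off and handed the job in at about 9.4 s of the 40 s allowed.

**Last checks**
- **Lever:** it stayed down after I let go, sloping 35.6° (36° expected when closed). Its end is at bin x -178, z 68 mm, against the -180, 65 given.
- **Bar:** it sits behind the lip at about x -77, z 142 mm, against the -75, 140 given.
- **Lid:** the rim came down to 122–123 mm (121 given).
- **Grey bin:** its bar is within 0.2 mm of where it started, so that latch is still open.
- **Arm:** the gripper is touching nothing; the wrist force is under 1 N.

**What disagreed**
- **Finger length:** in the camera the fingers end about 24 mm above the reported tool point. My first push therefore skimmed over the bar after tipping it only about 29°. I went back, lowered the tool and pushed again, and the bar then dropped behind the lip.
- **Press force:** pressing onto the stop briefly read 45 N at the wrist. That is well under the 120 N wrist limit, and I believe it was the fingertips on the lever. The 40 N limit applies to the arm and gripper body; the measured clearances say the body touched nothing, but I had no direct check at that moment.

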